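# Put the small laser printer back in service

## Task

A paper jam has been cleared and the small laser printer stands open. With the fingertips push its paper tray fully home, then push the raised top cover down until it is fully shut, and then press the large round start button all the way in and let it go. Only push: do not draw the tray out of the printer, swing the cover farther back, press the small round cancel button, or lift or shift anything else on the desk.

Things in the scene. Friction and masses are not known exactly. Their poses are not given: they have to be found in the camera images.
- printer: White compact laser printer, fixed; origin under its centre, x to its back, y to its left, z up; its front faces the robot within 0.3 rad. In mm: low plinth with the tray (x -130 to 110, y -175 to 175, up to z 75); on it, set back, the upper body (x -70 to 110, up to z 165), open at the top under the cover; right of the cover a flat strip (y -175 to -88, z 165) carries the buttons.
- tray (a joint): Grey paper tray low in the front of the plinth; metres it stands out towards the robot, 0 = fully home, its front flush with the plinth's front. Starts 0.035 to 0.065. It stays where it is left; pushing takes about 3 N, and it meets a firm stop at 0.
- tray_front (a point): Centre of the outer face of the tray's front panel, which is 234 mm wide and 46 mm high (z 9 to 55 mm above the desk). At printer x = -130 mm less the tray's value, y = 0, z = 32. Moves with the tray.
- cover (a joint): Grey top cover, hinged along its back edge and standing raised; radians, 0 = shut (lying flat), growing as it is raised. Starts 0.4 to 0.7. A stiff hinge holds it wherever it is left (about 0.4 N m to move, plus or minus its own weight); firm stop at 0.
- hinge (a point): Middle of the cover's hinge line, which runs along printer y; at printer x 90, y 40, z 165 mm. Fixed on the printer.
- cover_edge (a point): Middle of the cover's free edge. The cover is a flat plate 160 mm from hinge line to free edge, 250 mm wide (125 mm either side of this point), 12 mm thick; this point is at half its thickness, its plane 7 mm over the hinge line when shut and its outer face 13 mm over it. Moves with the cover.
- start_top (a point): Centre of the top of the start button: the larger white round button, 26 mm across, the nearer of the two to the robot, at printer x -35, y -130 mm. Pressed straight down.
- start (a joint): Start button; metres pressed, 0 = up, 0.006 = all the way in (about 4 N). Springs back.
- cancel_top (a point): Centre of the top of the cancel button: the smaller white round button, 14 mm across, 60 mm behind the start button. Not to be pressed.
- cancel (a joint): Cancel button; metres pressed, 0 = up, 0.005 = all the way in.
- stapler: Black and steel stapler, 130 x 34 x 57 mm, loose beside the tray at the right; origin under its centre. Leave alone.
- tumbler: Empty green plastic tumbler, 76 mm across, 130 mm high, loose beside the tray at the left; origin under its centre. Leave alone.
- mug: Black mug, 80 mm across, 95 mm high, handle at its +y; loose on the desk beside the printer; origin under its centre. Leave alone.
- punch: Hole punch, steel and black, about 110 x 120 x 68 mm, loose beside the printer at the right; origin under its centre. Leave alone.
- tape: Black tape dispenser, 140 x 50 x 92 mm, loose at the left in front; origin under its centre. Leave alone.
- staple_box: Cardboard box of staples, 28 x 50 x 18 mm, loose on the printer's right strip behind the buttons; origin under its centre. Leave alone.

How it is judged:
By the outcome, as a careful person would: the job done as asked, in the order asked, and still so for the second after the job is handed in, with the robot touching nothing.
It also fails if it takes over 48 s, if anything falls off the work surface, if the arm or the gripper's body presses on something with over 40 N, if the wrist force passes 120 N, or if a joint passes its speed limit or range.

## Robot

A 6-joint arm with a two-finger parallel gripper is mounted at the origin on the work surface. World frame = base frame: x ahead of the robot, y to its left, z up, the work surface at z = 0. Lengths are in m, angles in degrees, forces in N, time in s.
With the tool pointing down it reaches from about 0.2 to 0.875 m from the base axis. Payload 3.4 kg.
Tool frame: the origin (TCP) lies between the finger pads; the fingertips stand 14 mm ahead of it and the grasp point (between the pads) lies 5 mm behind it; z points along the fingers, y is the line along which they close (so a half turn about z gives the same grasp; the last joint's range is limited). The gripper opens to 94 mm and grips with 3 to 60 N. Pads are 16 mm wide; open, the fingers measure 119 mm over their backs; the gripper's body (75 mm by 177 mm) begins 78 mm behind the grasp point.
Start: joints at [56.78, 15.808, 86.224, -0, 77.962, -6.933], TCP at [0.255, 0.516, 0.219] pointing down, gripper open.
Joint ranges: [-165.64, 165.64], [-43.16, 119.46], [12.63, 154.43], [-67.54, 247.53], [6.08, 155.33], [-154.97, 154.97]. Speed limits (degrees/s): [147.25, 147.25, 180, 180, 180, 180].

## Interface

Orientations are given as a 3x3 rotation matrix whose columns are the frame's x, y, z axes.
In Python, from cell import * gives the robot as it stands. Calls block until the motion is done:
- move_ptp(position, orientation): joint-space move of the TCP to a pose.
- movel(position, rotation=None, v=0.15): straight line of the TCP; rotation=None keeps the orientation; v is the mean speed in m/s.
- set_joints(angles): joint-space move.
- open_gripper() and close_gripper(squeeze=None): open the fingers fully, or close them until they stop; squeeze is the grip in N (None keeps the last).
- sleep(seconds).
- solve_ik(position, orientation): joint angles nearest the present ones, or None.
- snapshot(name): name is "scene" or "side" or "wrist"; returns a dict with "pixels" (480x640x3 uint8, blue, green, red), "depth" (480x640 float32, m along the optical axis (not along the pixel's ray), 0 where there is no reading), "fx", "fy", "cx", "cy" (pixels), "R" (3x3) and "t" (3): a world point X has camera coordinates R X + t. Camera axes: x right, y down, z forward; pixel columns grow to the right and rows downward; lengths in m; the calibration is good to about 2 mm. The wrist camera is an equidistant fisheye: a pixel r from the principal point sees the ray r / f radians off the axis. A picture is of the moment at which its call begins.
A pose or a line that the arm cannot do raises Unreachable and nothing moves.
- finish_job(): hands the job in; it is judged then, once.
Readings, each from a call of its own:
- read_clock(): time.
- read_qpos(): joint angles.
- read_dq(): joint speeds.
- read_tau(): joint torques, N m.
- read_tcp_pos(): TCP position.
- read_ee_rot(): TCP orientation.
- read_ft_force(): force on the tool from outside, world axes, zero at the start.
- read_ft_torque(): the same for the moment, N m.
- read_finger_gap(): finger opening in m.
- read_grasp_force(): force on a finger pad.
Only numpy, scipy, OpenCV 4.12 (cv2) and the standard library are available. Lean on these libraries where they do the work, as an engineer would, in place of code of your own. Each camera call takes 0.05 s, during which the arm holds its last target. There are 200 camera calls.

## Working session

There is one attempt and no reset: what is moved stays moved. The work goes in short steps, each a Python script; the robot and the scene stay as the last script left them, time stands still between calls to the robot, and variables do not carry over. Pictures are saved under pics/ and viewed, at most 10 in all, crops included, and the job is handed in when it is done.

```bash
mkdir -p pics; ls; python3 - <<'E'
from cell import *
import cv2,pickle
for n in("scene","side"):
    s=snapshot(n);cv2.imwrite(f"pics/{n}0.png",s["pixels"]);pickle.dump(s,open(f"{n}0.pkl","wb"))
    print(n,s["fx"],s["cx"],s["cy"],s["R"],s["t"],(s["depth"]>0).mean())
print(read_clock())
E
```

```text
pics
scene 571.1912990268032 326.57370588215997 243.88328733421912 [[-8.19614038e-01  5.72915668e-01  6.82967387e-04]
 [ 4.97835749e-01  7.12793542e-01 -4.94049524e-01]
 [-2.83535528e-01 -4.04589920e-01 -8.69433494e-01]] [ 0.41654716 -0.24542648  1.38948726] 0.996064453125
side 445.3937634045768 323.4984780067526 245.37831206985072 [[ 0.94221967 -0.33436665 -0.0205191 ]
 [-0.22017659 -0.57194932 -0.79018747]
 [ 0.25247645  0.74904801 -0.61252161]] [-0.4906375   0.23866226  0.88930853] 0.9959375
0.1
```

View pics/scene0.png

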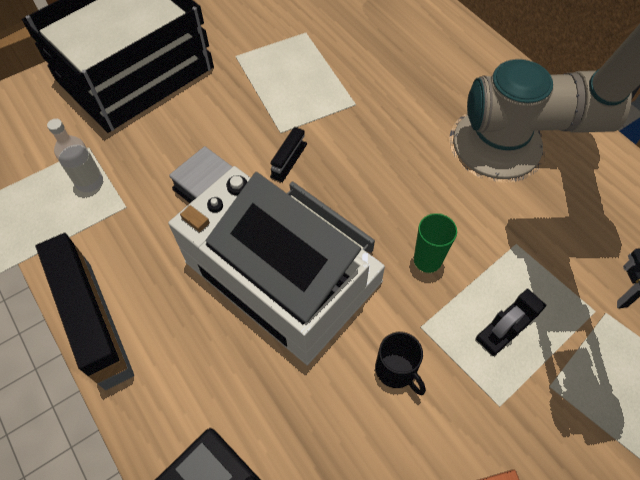

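View pics/side0.png

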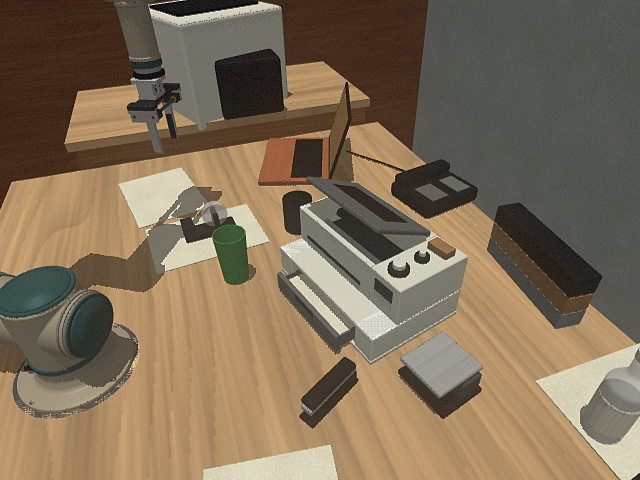

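The scene view shows the printer with its start button at (236,184) and cancel at (215,204). In the side view they are at (399,269) and (422,256). The tray is out at lower left (side 315,310), with the tumbler at (232,255) and the stapler at (328,390).

```bash
cat > h.py <<'E'
import numpy as np,cv2,pickle
def cloud(s):
    v,u=np.mgrid[:480,:640];d=s["depth"]
    c=np.stack([(u-s["cx"])/s["fx"]*d,(v-s["cy"])/s["fy"]*d,d],-1)
    return (c-s["t"])@s["R"]
def ray(s,u,v,z):
    d=s["R"].T@np.array([(u-s["cx"])/s["fx"],(v-s["cy"])/s["fy"],1]);o=-s["R"].T@s["t"]
    return o+d*(z-o[2])/d[2]
E
python3 - <<'E'
from h import *
np.set_printoptions(precision=4,suppress=True)
S={n:pickle.load(open(n+"0.pkl","rb")) for n in("scene","side")}
P={n:cloud(s) for n,s in S.items()}
B={"scene":[(236,184),(215,204)],"side":[(399,269),(422,256)]}
for n in S:
    for u,v in B[n]: print(n,"button",ray(S[n],u,v,.172),P[n][v-3:v+2,u-1:u+2].reshape(-1,3).mean(0))
for zlo,zhi in((.160,.170),(.070,.080)):
  A=[]
  for n in S:
    px=S[n]["pixels"].astype(int);p=P[n]
    white=(px.min(2)>130)&(px.max(2)-px.min(2)<40)
    m=white&(p[...,2]>zlo)&(p[...,2]<zhi)&(p[...,0]>.25)&(p[...,0]<.95)&(abs(p[...,1])<.5)
    m=cv2.morphologyEx(m.astype(np.uint8),cv2.MORPH_OPEN,np.ones((2,2)))
    nn,l,st,c=cv2.connectedComponentsWithStats(m)
    for i in range(1,nn):
        if st[i,4]>60:
            q=p[l==i];print(n,zlo,st[i],np.median(q,0),cv2.minAreaRect((q[:,:2]*1000).astype(np.float32)));A.append(q)
  A=np.vstack(A);print("ALL",zlo,cv2.minAreaRect((A[:,:2]*1000).astype(np.float32)))
E
```

```text
scene button [ 0.6274 -0.1392  0.172 ] [ 0.6298 -0.1314  0.1861]
scene button [ 0.6843 -0.1217  0.172 ] [ 0.6852 -0.1165  0.1826]
side button [ 0.6259 -0.139   0.172 ] [ 0.6211 -0.1466  0.1821]
side button [ 0.6853 -0.1203  0.172 ] [ 0.6809 -0.1261  0.1802]
scene 0.16 [ 170  167  199  169 3035] [ 0.7    -0.0716  0.1649] ((667.8873901367188, 165.5973663330078), (709.0612182617188, 290.4064636230469), 82.59729766845703)
side 0.16 [ 302  205  166   89 2140] [ 0.6503 -0.1321  0.164 ] ((561.5081787109375, -313.0581359863281), (878.4520874023438, 319.4210205078125), 74.51181030273438)
ALL 0.16 ((616.45654296875, -109.18072509765625), (1299.259033203125, 322.4920349121094), 74.77854919433594)
scene 0.07 [359 250  26  36 354] [0.4805 0.1242 0.0745] ((665.4265747070312, 285.1744689941406), (571.5751342773438, 54.15067672729492), 42.57535934448242)
side 0.07 [ 282  239  117  102 3261] [ 0.5387 -0.0647  0.074 ] ((480.94537353515625, -291.2257080078125), (866.103271484375, 207.68023681640625), 78.13800048828125)
ALL 0.07 ((509.43768310546875, -74.20184326171875), (1314.15185546875, 263.7156677246094), 70.05181121826172)
```

```bash
python3 - <<'E'
from h import *
np.set_printoptions(precision=4,suppress=True)
S={n:pickle.load(open(n+"0.pkl","rb")) for n in("scene","side")}
P={n:cloud(s) for n,s in S.items()}
A=[]
for n in S:
    px=S[n]["pixels"].astype(int);p=P[n]
    m=(px.min(2)>110)&(px.max(2)-px.min(2)<45)&(p[...,2]>.161)&(p[...,2]<.169)&(p[...,0]>.4)&(p[...,0]<.9)&(abs(p[...,1])<.35)
    m=m&(cv2.boxFilter(m.astype(np.float32),-1,(3,3))>.5)
    q=p[m];print(n,len(q),cv2.minAreaRect((q[:,:2]*1000).astype(np.float32)));A.append(q)
A=np.vstack(A);r=cv2.minAreaRect((A[:,:2]*1000).astype(np.float32));print("ALL",r)
a=r[2]; a=np.radians(a-90 if a>45 else a)
R=np.array([[np.cos(a),-np.sin(a)],[np.sin(a),np.cos(a)]])
c=np.array(r[0])/1000; o=c-R@[.02,0]; print("yaw",a,np.degrees(a),"origin",o)
print("start pred",o+R@[-.035,-.13],"cancel",o+R@[.025,-.13])
for n in S:
    px=S[n]["pixels"].astype(int);p=P[n].copy();p[...,:2]=(p[...,:2]-o)@R
    w=(px.min(2)>110)&(abs(p[...,2]-.075)<.003)&(abs(p[...,1])<.19)&(p[...,0]>-.2)&(p[...,0]<-.075)
    if w.sum()>20:print(n,"plinth front x",np.percentile(p[w][:,0],[1,5]),"y",np.percentile(p[w][:,1],[1,99]))
    t=(p[...,2]>.015)&(p[...,2]<.05)&(abs(p[...,1])<.10)&(p[...,0]>-.24)&(p[...,0]<-.12)
    if t.sum()>20:
        print(n,"tray",t.sum(),"front x",np.percentile(p[t][:,0],[2,10,25,50]))
    c=(p[...,2]>.19)&(abs(p[...,1]-.04)<.11)&(p[...,0]>-.12)&(p[...,0]<.12)&(px.max(2)<130)
    q=p[c];k=np.c_[q[:,0],np.ones(len(q))]
    f=np.linalg.lstsq(k,q[:,2],rcond=None)[0];print(n,"cover",len(q),"angle",-np.arctan(f[0]),"z at hinge",f@[.09,1],"range",np.percentile(q,[1,99],axis=0))
E
```

```text
scene 3078 ((648.27734375, 2.267333984375), (179.74896240234375, 350.93536376953125), 14.661511421203613)
side 2192 ((646.2051391601562, 1.844879150390625), (180.5180206298828, 348.0447998046875), 14.799537658691406)
ALL ((647.1065673828125, 1.9792022705078125), (182.08782958984375, 351.06427001953125), 14.549362182617188)
yaw 0.2539342741518184 14.549362182617188 origin [ 0.6277 -0.003 ]
start pred [ 0.6265 -0.1377] cancel [ 0.6846 -0.1226]
scene plinth front x [-0.128  -0.1263] y [0.117  0.1746]
scene tray 710 front x [-0.163  -0.1619 -0.1612 -0.1604]
scene cover 8323 angle 0.4222693679211965 z at hinge 0.18059660106198458 range [[-0.0482 -0.0672  0.1906]
 [ 0.0682  0.148   0.243 ]]
side plinth front x [-0.1289 -0.127 ] y [-0.1705  0.1691]
side tray 1403 front x [-0.1732 -0.1726 -0.1719 -0.1437]
side cover 2018 angle 0.3945254703349392 z at hinge 0.18214613262362744 range [[-0.0534 -0.0684  0.1909]
 [ 0.0633  0.1471  0.2422]]
```

Printer top rectangle measures 182 × 351 mm (should be 180 × 350), the plinth front is at -128 mm (should be -130), and the buttons are at their expected spots to 2 mm. The tray is about 43 mm out and the cover at about 0.42 rad. Next I'll check the neighbours and reachability.

```bash
cat >> h.py <<'E'
a=0.254;o=np.array([.6277,-.003])
R=np.array([[np.cos(a),-np.sin(a)],[np.sin(a),np.cos(a)]])
def W(x,y,z): return np.r_[o+R@[x,y],z]
def rot(t,s=1):
    f=np.r_[R[:,0],0];z=f*np.sin(t)-np.array([0,0,1])*np.cos(t);y=s*np.r_[R[:,1],0]
    return np.c_[np.cross(y,z),y,z]
def tip(x,y,z,t):  # TCP for fingertip end at printer x,y,z
    return W(x,y,z)-.014*rot(t)[:,2]
E
python3 - <<'E'
from h import *
from cell import *
np.set_printoptions(precision=3,suppress=True)
S={n:pickle.load(open(n+"0.pkl","rb")) for n in("scene","side")}
for n,s in S.items():
    p=cloud(s);p[...,:2]=(p[...,:2]-o)@R
    px=s["pixels"].astype(int)
    g=(px[...,1]>px[...,2]+25)&(px[...,1]>px[...,0]+15)&(p[...,2]>.02)&(p[...,2]<.15)&(abs(p[...,0])<.4)
    print(n,"tumbler",np.percentile(p[g],[2,98],axis=0).ravel())
    k=(px.max(2)<90)&(p[...,2]>.02)&(p[...,2]<.07)&(p[...,0]>-.4)&(p[...,0]<-.1)&(p[...,1]<-.13)&(p[...,1]>-.4)
    if k.sum()>9:print(n,"stapler",np.percentile(p[k],[2,98],axis=0).ravel())
print(read_ee_rot())
for sg in(1,-1):
  for nm,x,y,z,t in(("pre",-.24,0,.32,.5),("low",-.22,0,.034,.5),("home",-.13,0,.034,.5),("cov",-.035,.02,.28,0),("cov1",-.035,.02,.175,0),("st",-.035,-.13,.26,0),("st1",-.035,-.13,.17,0)):
    print(sg,nm,tip(x,y,z,t),solve_ik(tip(x,y,z,t),rot(t,sg)))
E
```

```text
scene tumbler [-0.267  0.184  0.027 -0.196  0.253  0.131]
scene stapler [-0.291 -0.21   0.023 -0.177 -0.164  0.061]
side tumbler [-0.268  0.184  0.08  -0.197  0.255  0.131]
side stapler [-0.295 -0.284  0.027 -0.108 -0.169  0.06 ]
[[-0.897  0.443 -0.001]
 [ 0.443  0.897 -0.001]
 [ 0.    -0.002 -1.   ]]
1 pre [ 0.389 -0.065  0.332] [ -43.981  -17.362  109.389   25.221   73.671 -152.653]
1 low [ 0.408 -0.06   0.046] None
1 home [ 0.495 -0.037  0.046] None
1 cov [0.589 0.008 0.294] [  -6.033   15.267   76.581   -0.      88.153 -110.586]
1 cov1 [0.589 0.008 0.189] [  -6.033   18.028   87.4     -0.      74.572 -110.586]
1 st [ 0.626 -0.138  0.274] [ -18.601   20.375   71.859   -0.      87.766 -123.154]
1 st1 [ 0.626 -0.138  0.184] [ -18.601   22.652   80.929   -0.      76.419 -123.154]
-1 pre [ 0.389 -0.065  0.332] [-43.981 -17.362 109.389  25.221  73.671  27.347]
-1 low [ 0.408 -0.06   0.046] [-39.976   6.232 140.822  58.018  27.408 -15.804]
-1 home [ 0.495 -0.037  0.046] [-26.551  11.622 132.627  55.139  22.589  -0.406]
-1 cov [0.589 0.008 0.294] [-6.033 15.267 76.581 -0.    88.153 69.414]
-1 cov1 [0.589 0.008 0.189] [-6.033 18.028 87.4   -0.    74.572 69.414]
-1 st [ 0.626 -0.138  0.274] [-18.601  20.375  71.859  -0.     87.766  56.846]
-1 st1 [ 0.626 -0.138  0.184] [-18.601  22.652  80.929  -0.     76.419  56.846]
```

```bash
cat >> h.py <<'E'
from cell import *
def push(d,step,n,lim,v=.03):
    """step along unit world dir d until opposing force passes lim"""
    d=np.array(d,float);p=np.array(read_tcp_pos());f0=np.array(read_ft_force())
    for i in range(n):
        p=p+d*step;movel(p,v=v);f=-(np.array(read_ft_force())-f0)@d
        q=np.array(read_tcp_pos());print(np.r_[(q[:2]-o)@R,q[2],f].round(4))
        if f>lim:break
    return f
E
python3 - <<'E'
from h import *
r=rot(0,-1)
close_gripper(10)
move_ptp(tip(-.23,0,.26,0),r)
movel(tip(-.23,0,.022,0),v=.25)
print(read_clock(),read_qpos())
movel(tip(-.195,0,.022,0),v=.15)
push(np.r_[R[:,0],0],.006,14,12,v=.06)
print(read_clock())
s=snapshot("side");cv2.imwrite("pics/s1.png",s["pixels"])
E
```

```text
4.7583 [-1.82597182e+01  1.32380069e+01  1.20958093e+02  2.28744163e-03
  4.57179663e+01  5.71588134e+01]
[-0.1889 -0.      0.0368 -0.819 ]
[-1.8240e-01 -1.0000e-04  3.6600e-02 -1.1677e+00]
[-1.765e-01  1.000e-04  3.650e-02  5.375e-01]
[-1.701e-01 -1.000e-04  3.660e-02  2.774e-01]
[-1.638e-01 -2.000e-04  3.670e-02 -7.869e-01]
[-0.1577 -0.0002  0.0367 -0.1771]
[-0.1518 -0.0002  0.0367  0.1823]
[-1.458e-01 -2.000e-04  3.670e-02 -8.374e-01]
[-1.398e-01 -1.000e-04  3.670e-02 -2.416e-01]
[-1.39800e-01  1.00000e-04  3.65000e-02  1.13126e+01]
[-1.40100e-01  4.00000e-04  3.63000e-02  2.50601e+01]
7.9
```

View pics/s1.png

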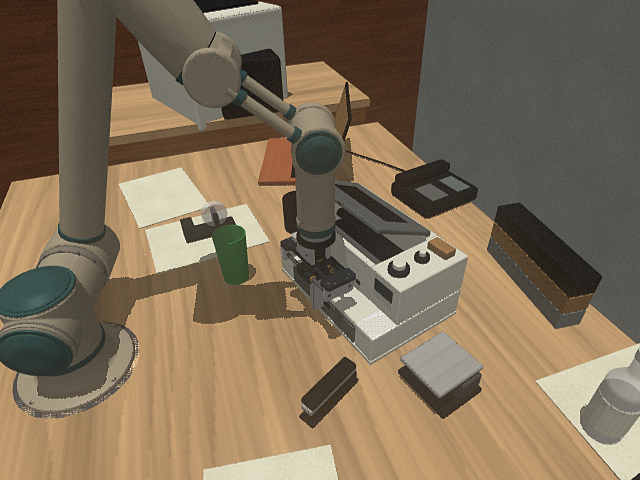

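The tray is flush with the plinth front (343,322). It hit the firm stop with the fingertip face at about -131 mm. Next is the cover.

```bash
python3 - <<'E'
from h import *
r=rot(0,-1)
movel(tip(-.20,0,.022,0),v=.15)
movel(tip(-.22,0,.29,0),v=.3)
movel(tip(-.035,.04,.29,0),v=.25)
movel(tip(-.035,.04,.245,0),v=.15)
push([0,0,-1],.006,15,14,v=.06)
print(read_clock())
movel(tip(-.035,.04,.26,0),v=.2)
movel(tip(-.035,-.13,.26,0),v=.25)
print(read_clock())
s=snapshot("side");cv2.imwrite("pics/s2.png",s["pixels"])
w=snapshot("wrist");cv2.imwrite("pics/w2.png",w["pixels"])
p=cloud(s);p[...,:2]=(p[...,:2]-o)@R
for x in(-.06,-.03,0,.03):
    m=(abs(p[...,0]-x)<.01)&(abs(p[...,1]-.1)<.05)&(p[...,2]>.1)&(p[...,2]<.26);print(x,m.sum(),np.median(p[m][:,2]))
t=(p[...,2]>.015)&(p[...,2]<.05)&(abs(p[...,1])<.10)&(p[...,0]>-.24)&(p[...,0]<-.11);print("tray",np.percentile(p[t][:,0],[2,10,25,50]))
E
```

```text
[-0.0355  0.0394  0.2544  0.6386]
[-0.0358  0.0397  0.2474 -0.7454]
[-0.036   0.0398  0.241   0.0106]
[-0.036   0.0398  0.235   0.0434]
[-0.036   0.0398  0.2291 -0.2538]
[-0.036   0.0398  0.2231 -1.9178]
[-0.036   0.0398  0.2171  0.6627]
[-0.036   0.0398  0.2111 -1.1811]
[-0.036   0.0398  0.2051 -0.0785]
[-0.036   0.0398  0.1991 -0.1409]
[-0.036   0.0398  0.1931  0.1364]
[-0.0353  0.0396  0.1921 18.349 ]
13.975
15.3917
-0.06 769 0.15632846587507204
-0.03 220 0.17705816813484732
0 208 0.17766234781091594
0.03 207 0.17777640073327416
tray [-0.13077835 -0.13031232 -0.12989865 -0.12946008]
```

View pics/s2.png

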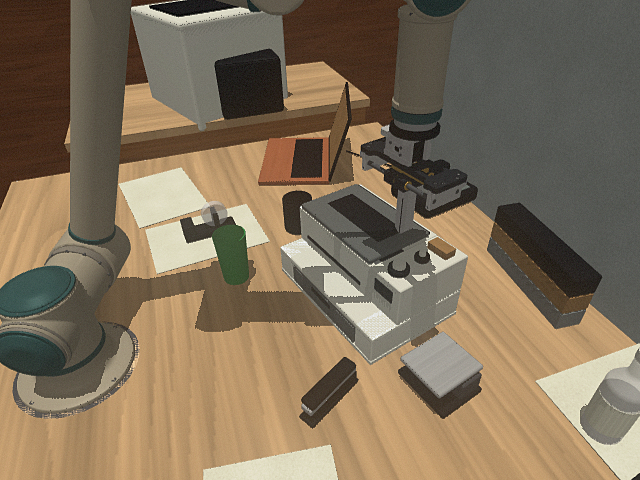

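View pics/w2.png

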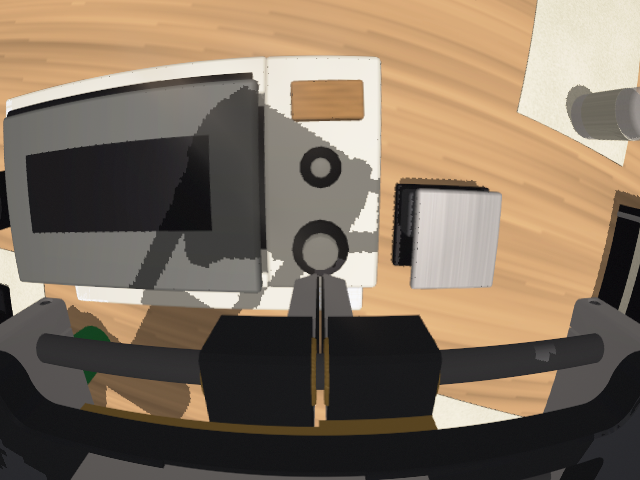

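The cover lies flat at z 0.1775 (expected 0.178), and the tray front is at -130 mm. In the wrist view the start button is at (320,252), in line with the fingers. Now I'll press it.

```bash
python3 - <<'E'
from h import *
movel(tip(-.035,-.13,.195,0),v=.15)
push([0,0,-1],.002,20,11,v=.03)
sleep(.3);print(read_ft_force())
movel(tip(-.035,-.13,.30,0),v=.2)
s=snapshot("side");cv2.imwrite("pics/s3.png",s["pixels"]);print(read_clock())
E
```

```text
[-0.034  -0.1298  0.2088 -0.8191]
[-0.0346 -0.1296  0.2057 -0.9424]
[-0.0346 -0.1296  0.2034  0.0524]
[-0.0346 -0.1296  0.2015 -1.4445]
[-0.0344 -0.1297  0.1999  1.7378]
[-0.0344 -0.1297  0.1979  2.2578]
[-0.0344 -0.1297  0.1958  3.4041]
[-0.0344 -0.1298  0.1952  8.3813]
[-0.0343 -0.1298  0.195  14.1104]
[-2.68067223  1.30553552 16.43251681]
19.4333
```

View pics/s3.png

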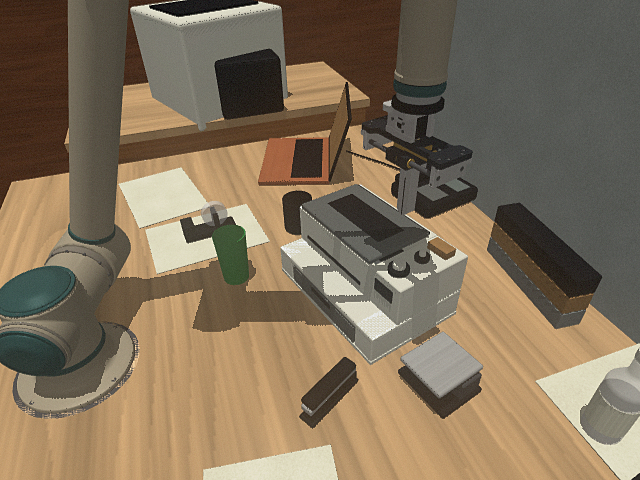

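The force trace shows about 6 mm of travel to a firm stop, then release. The picture shows the tray home, the cover flat, nothing else moved, and the arm clear.

```bash
python3 -c "
from cell import *
print(finish_job())"
```

```text
the job is handed in; nothing more can be done
None
```

The tray is fully home, the cover is shut, and the start button was pressed all the way in and released, in that order; the job was handed in at about 19 s with the arm clear of everything.

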